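# Place the pan and hold its lid ready above it

### The arm

A 6-joint arm with a two-finger parallel gripper is mounted at the origin on a cart in front of the work surface, level with it; the furniture and walls round the work are solid. World frame = base frame: x ahead of the robot, y to its left, z up, the work surface at z = 0. Lengths are in mm, angles in rad, forces in N, time in s.
With the tool pointing down it reaches from about 250 to 850 mm from the base axis. Payload 12.5 kg.
Tool frame: the origin (TCP) lies on the centre line of the jaws, within the pads' length; the fingertips stand arm.finger_overhang ahead of it and the grasp point (between the pads) is the TCP (arm.finger_overhang is the distance from the TCP to the fingertips, in mm); z points along the fingers, y is the line along which they close (so a half turn about z gives the same grasp; the last joint's range is limited). The gripper opens to 93 mm and grips with 3 to 60 N. Pads are 15 mm wide; open, the fingers measure 128 mm over their backs; the gripper's body (75 mm by 188 mm) begins 65 mm behind the grasp point.
Start: joints at [1.233, 0.351, 1.652, -0, 1.139, -0.085], TCP at [137.532, 532.512, 237.633] pointing down, gripper open.
Joint ranges: [-2.75, 2.75], [-0.79, 2.1], [0.01, 2.65], [-1.57, 4.71], [0.07, 3.14], [-2.87, 2.87]. Speed limits (rad/s): [2.22, 2.22, 2.79, 3.14, 3.14, 3.14].

### API

Orientations are given as a rotation vector (axis times angle).
In Python, from cell import arm gives the robot as it stands.
- The arm moves only by the shell command python3 -m inch 'ROWS' [FORCE]. ROWS is JSON, a list that holds one entry, the list of rows, each a list of 5 numbers: the opening, from 0 (shut) to 1 (fully open), then the shift along the tool's x, y, z in mm, then the turn about the tool's z in rad. A call has 1 to 20 rows; each row is the pose to reach, as a shift and turn from the pose commanded when the call began, along the tool's axes at that moment; what a row does not reach only later rows make up. A row lasts 1/8 s, in which the tool goes at most 62.5 mm and 10.7 degrees, less where a joint would pass 70% of its speed; a pose out of reach is approached as far as the arm can. A call with a gripper value outside its range is refused whole. The fingers move at their own pace and stop on an object; FORCE is the grip in N (left out, the last holds). Time passes only in rows, so rows that repeat a pose let the fingers close. It gives the time, the measured TCP pose, the force, the opening and the grip force at its end, in the units of the state.
- arm.sense(): the state, without advancing time (a new reading comes with each control period).
- arm.snapshot(name): name is "scene" or "side" or "wrist"; returns the picture (480x640x3 uint8, red, green, blue); there is no depth.
- arm.get_calibration(name): a dict with "vertical_fov" (degrees; the focal length in pixels is half the picture's height over the tangent of half this angle, whatever the lens; pixels are square), "cx", "cy" (the principal point, pixels), "R" (3x3) and "t" (3): a world point X has camera coordinates R X + t. Camera axes: x right, y down, z forward; pixel columns grow to the right and rows downward; lengths in mm; the calibration is good to about 2 mm. A picture is of the moment at which its call begins: read the wrist's pose just before it. get_calibration takes no time and is no camera call; for the wrist camera it gives the pose at the moment of the call.
- arm.job_done(): hands the job in; it is judged then, once.
The state is a dict: "time_s": time; "joint_positions": joint angles; "joint_velocities": joint speeds; "joint_efforts": joint torques, N m; "eef_pos": TCP position; "tcp_rot": TCP orientation; "ft_force": force on the tool from outside, world axes, zero at the start; "wrist_torque": the same for the moment, N m; "opening": finger opening in mm; "grip_force": force on a finger pad.
Only numpy, scipy, OpenCV 4.12 (cv2) and the standard library are available. Lean on these libraries where they do the work, as an engineer would, in place of code of your own. Each camera call takes 0.05 s, during which the arm holds its last target. There are 200 camera calls.

### The job

Push the small steel pan along the worktop (do not lift it) until it stands centred and straight inside the blue tape rectangle. Then take the lid by its handle, lift it over the row of tin, shaker and spice jar, and hold it level about a finger's width (15 mm) above the pan, its edges lined up with the pan's rim all round, without touching the pan. Finish while still holding the lid there, and leave those three standing where they are.

Things in the scene. Friction and masses are not known exactly. Their poses are not given: they have to be found in the camera images.
- pan: small open steel pan, loose, 0.4 kg. Origin: centre of its underside, z up. Flange 110 mm along its x, 177 mm along its y, 61 to 65 mm up; walls taper to an 84 x 152 mm foot, so an upright pusher meets the flange first. Starts on the robot's side of the tape rectangle, its long sides roughly along the rectangle's. Slides without tipping when pushed slowly.
- pan_rim (a point): centre of the pan's open mouth, at rim height, 65 mm above its underside; axes as the pan's
- outline: rectangle of blue tape stuck on the worktop, flat (no thickness to catch on), fixed. Origin: its centre, on the worktop. Inner opening 132 mm along its x and 200 mm along its y; tape 12 mm wide. Beyond it a pot shelf overhangs the worktop (from about x = 0.58, roughly half a metre up): keep tall wrists short of it
- lid: flat steel lid for the pan, loose, about 0.25 kg, lying on the worktop on the other side of the row (tin, shaker, spice jar). 114 mm along its x, 182 mm along its y; origin: centre of its underside, z up; flange 4 mm thick, raised panel to 8 mm. It is the same after a half turn about z.
- lid_handle (a point): centre of the lid's handle, 42 mm above its underside: black bar along the lid's y, 90 mm long, 12 mm wide (lid's x), 14 mm high, open beneath, on two 10 mm posts 36 mm either side of the middle. Take it in the middle, fingers closing along the lid's x; the lid balances there.
- tin: food tin, 76 mm wide, 110 mm tall, loose, in the row between lid and pan; origin: centre of its underside
- shaker: steel churn-shaped shaker, 64 mm wide, 116 mm tall, loose, in the row between lid and pan; origin: centre of its underside
- spice_jar: glass spice jar with green cap, 46 mm wide, 106 mm tall, loose, in the row between lid and pan; origin: centre of its underside
Mind the look-alikes: they are no part of the job. What is shaped like the spice_jar but orange or pink is not meant.

How it is judged (in metres and radians):
On the way, in this order (a step that is already met when the one before it is completed fails the run):
1. the pan stands still inside the tape rectangle, the lid not yet moved (x of pan in the frame of outline between -0.02 and 0.02 m and y of pan in the frame of outline between -0.02 and 0.02 m and angle between the x axis of pan and the x axis of outline, either way round below 0.15 rad and linear speed of pan below 0.01 m/s and distance of lid from where it was at the start of the episode below 0.03 m), for 0.2 s.
2. the lid is held in the fingers and lifted higher than 120 mm (height (world z) of lid above 0.12 m and contact force between lid and the fingers above 1 N), for 0.1 s.
At the end, for the whole second after the job is handed in: Pan flat, within 20 mm (each way) and 0.15 rad of the rectangle; lid held still, underside 4 to 35 mm above the rim, within 12 mm (each way) and 0.12 rad of the pan, tilt under 0.1 rad, touching neither pan nor row; tin, shaker and jar within 30 mm of where they stood (x of pan in the frame of outline between -0.02 and 0.02 m and y of pan in the frame of outline between -0.02 and 0.02 m and angle between the x axis of pan and the x axis of outline, either way round below 0.15 rad and angle between pan's own z axis and vertical below 0.05 rad and z of lid in the frame of pan_rim between 0.004 and 0.035 m and x of lid in the frame of pan_rim between -0.012 and 0.012 m and y of lid in the frame of pan_rim between -0.012 and 0.012 m and angle between the y axis of lid and the y axis of pan, either way round below 0.12 rad and angle between lid's own z axis and vertical below 0.1 rad and linear speed of lid below 0.02 m/s and contact force between lid and the fingers above 1 N and contact force between lid and pan below 0.05 N and contact force between lid and tin below 0.05 N and contact force between lid and shaker below 0.05 N and contact force between lid and spice_jar below 0.05 N and distance of each of tin, shaker, spice_jar from where it was at the start of the episode below 0.03 m); the arm keeps its last pose, push and grip.
It fails at once if the pan is lifted or tipped (height (world z) of pan above 0.02 m or angle between pan's own z axis and vertical above 0.25 rad).
It fails at once if the lid touches the pan (contact force between lid and pan above 0.5 N).
It fails at once if the tin, shaker or spice jar is shifted by more than 30 mm or knocked over (distance of any of tin, shaker, spice_jar from where it was at the start of the episode above 0.03 m or angle between any of tin, shaker, spice_jar's own z axis and vertical above 0.4 rad).
It also fails if it takes over 61 s, if anything falls off the work surface, if the arm or the gripper's body presses on something with over 40 N, if the wrist force passes 120 N, or if a joint passes its speed limit or range.

## Working session

There is one attempt and no reset: what is moved stays moved. The work goes in short steps, Python scripts to look and compute and a shell command to move; the robot and the scene stay as the last step left them, time stands still between calls to the robot, and variables do not carry over. Pictures are saved under pics/ and viewed, at most 10 in all, crops included, and the job is handed in when it is done.

```bash
ls; mkdir -p pics; python3 - <<'E'
from cell import arm
import cv2
s=arm.sense();print(s,arm.finger_overhang)
for n in("scene","side"):
    im=arm.snapshot(n);cv2.imwrite(f"pics/{n}0.png",im[:,:,::-1]);c=arm.get_calibration(n);print(n,c)
E
```

```text
pics
{'time_s': 0.0, 'joint_positions': array([ 1.23337520e+00,  3.51251131e-01,  1.65241070e+00, -1.90568973e-05,
        1.13907921e+00, -8.45970822e-02]), 'joint_velocities': array([-0.00042623, -0.00189971,  0.00138549, -0.0008327 ,  0.00058885,
       -0.00086941]), 'joint_efforts': array([ 1.01256337e-04, -4.97327721e+01, -2.85259062e+01,  6.98196050e-02,
        2.57049239e-02, -9.12382029e-05]), 'eef_pos': array([137.45085073, 532.22538491, 237.09834071]), 'tcp_rot': array([-3.96037523e-01, -3.11630400e+00,  1.76945229e-03]), 'ft_force': array([-0.99459151,  0.70422242, -0.22057037]), 'wrist_torque': array([0.00095402, 0.00563668, 0.01394326]), 'grip_force': 0.0, 'opening': 93.21349237484326} 19.0
scene {'vertical_fov': 42.57360422227025, 'cx': 321.43286651063187, 'cy': 237.1246985280717, 'R': array([[ 0.88453102, -0.46600716, -0.02102862],
       [-0.32401717, -0.58133926, -0.74636287],
       [ 0.33558568,  0.66699474, -0.66520693]]), 't': array([-275.72152052,  318.83665213, 1149.71669409])}
side {'vertical_fov': 57.126174075550814, 'cx': 317.76711768553275, 'cy': 240.83947475843976, 'R': array([[-0.99992075,  0.00677918,  0.0106081 ],
       [-0.00365605,  0.64994528, -0.75997222],
       [-0.01204667, -0.75995078, -0.64986898]]), 't': array([ 444.75479048,  -92.7047697 , 1313.38039618])}
```

View pics/scene0.png

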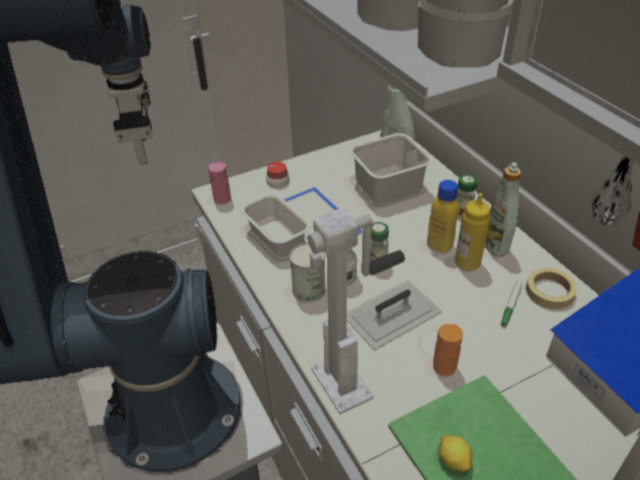

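View pics/side0.png

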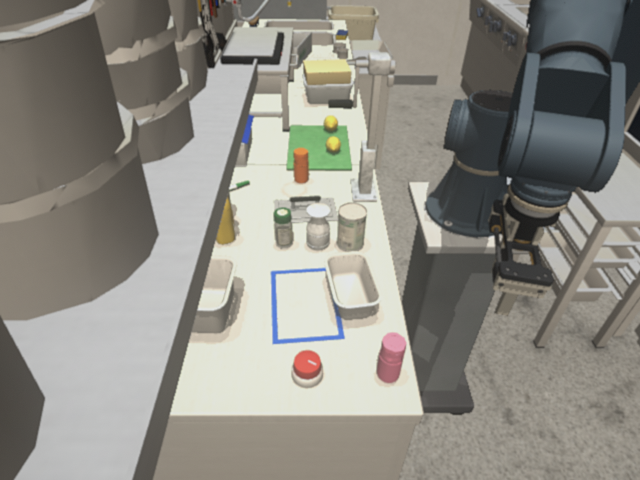

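The side view shows the tape rectangle at about (272–343, 268–341), the pan at (352,287), and the row at (283, 318 and 352, ~230) with the lid behind it at (305,208). I'll zoom in on these.

```bash
python3 - <<'E'
import cv2
a=cv2.imread("pics/side0.png")[180:360,230:430];cv2.imwrite("pics/s1.png",cv2.resize(a,(660,594),interpolation=cv2.INTER_CUBIC))
a=cv2.imread("pics/scene0.png")[180:360,230:450];cv2.imwrite("pics/c1.png",cv2.resize(a,(726,594),interpolation=cv2.INTER_CUBIC))
E
```

```text
(no output)
```

View pics/s1.png

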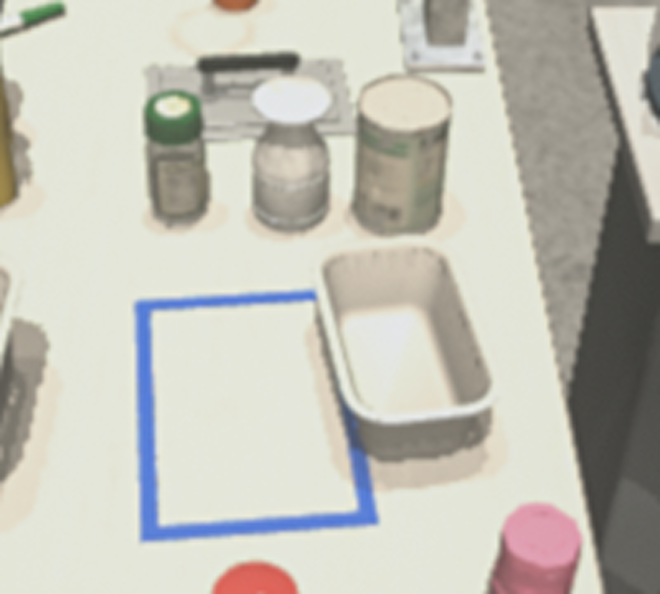

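View pics/c1.png

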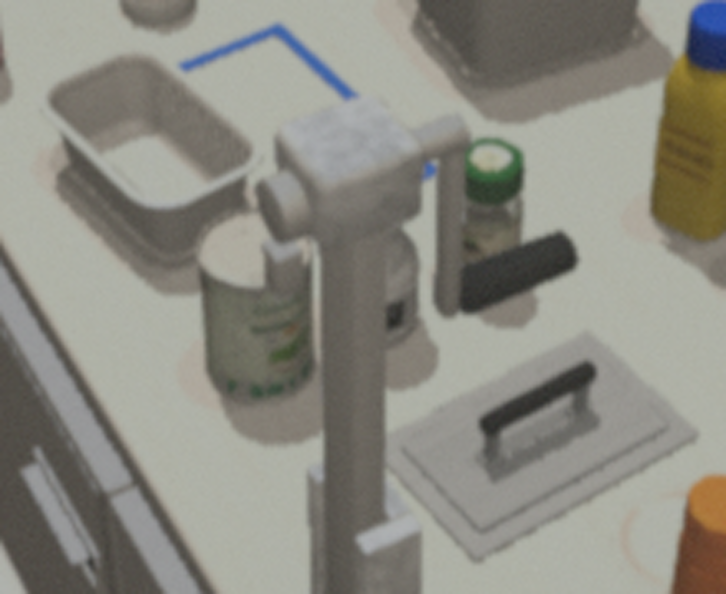

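The crops show the tape's outer corners at (136,302), (142,540) and (378,523). The pan's rim is at (318–492, 247–420), and the lid and its handle (487,425)–(590,370) are in the scene crop.

```bash
cat > h.py <<'E'
from cell import arm
import numpy as np
def bp(n,uv,z,c=None):
    c=c or arm.get_calibration(n);f=240/np.tan(np.radians(c["vertical_fov"]/2));R=np.array(c["R"]);C=-R.T@np.array(c["t"])
    uv=np.atleast_2d(uv);d=np.c_[(uv[:,0]-c["cx"])/f,(uv[:,1]-c["cy"])/f,np.ones(len(uv))]@R
    return C+d*((z-C[2])/d[:,2])[:,None]
def crop(p,ox=230,oy=180,s=3.3): return (np.array(p)+.5)/s-.5+[ox,oy]
E
python3 - <<'E'
from h import *
np.set_printoptions(precision=1,suppress=True)
def show(k,n,p,z): print(k,bp(n,crop(p),z)[:,:2].tolist() if 0 else bp(n,crop(p),z)[:,:2])
show("tape side","side",[(136,302),(142,540),(378,523),(316,292)],0)
show("tape scene","scene",[(181,68),(279,25),(357,98)],0)
show("pan side c","side",[(316,254),(440,247),(495,406),(350,421)],65)
show("pan edges scene: L end,left edge 2,near edge 2, right","scene",[(48,105),(64,135),(130,198),(165,209),(252,165),(252,150),(155,60),(125,55)],65)
show("tin side top","side",[(357,105),(452,105),(404,78),(404,132)],110)
show("shaker top","side",[(252,100),(331,100),],116)
show("jar top","side",[(145,115),(202,115),(173,95)],100)
show("jar top scene","scene",[(494,155)],106)
show("lid scene","scene",[(590,332),(698,434),(478,560),(388,450)],3)
show("handle scene top","scene",[(487,420),(590,368)],46)
show("handle side","side",[(199,62),(298,60)],46)
show("tin bottom centre edge","side",[(398,235)],0)
E
```

```text
tape side [[564.3 262.9]
 [544.3 482. ]
 [390.8 468.3]
 [427.1 251.5]]
tape scene [[447.5 464.8]
 [541.  476.7]
 [550.8 363.8]]
pan side c [[429.1 279.1]
 [338.5 271.1]
 [315.7 424.3]
 [410.4 437.3]]
pan edges scene: L end,left edge 2,near edge 2, right [[312.9 396.4]
 [309.9 359.3]
 [323.6 274.8]
 [339.9 252.8]
 [412.5 264.7]
 [419.8 279.2]
 [402.9 406.4]
 [385.9 422.9]]
tin side top [[396.2 159.1]
 [323.2 158.5]
 [357.8 123.4]
 [362.3 192.6]]
shaker top [[476.7 161.4]
 [416.4 160.9]]
jar top [[559.2 159.7]
 [515.3 159.4]
 [539.1 133.7]]
jar top scene [[539.  151.9]]
lid scene [[565.4  63.3]
 [575.  -46.6]
 [398.  -65.2]
 [393.5  37.8]]
handle scene top [[440.8  -2.9]
 [521.4   3.1]]
handle side [[525.4  11.7]
 [439.    8. ]]
tin bottom centre edge [[360.  185.5]]
```

The tape sits at about (477,366) with a yaw of about 0.09. The pan is at about (368,350). My pan picks are rough, so I'll go above it and use the wrist camera.

```bash
python3 -m inch '[[[1,-50,-20,-40,0],[1,-100,-45,-80,0],[1,-150,-70,-120,0],[1,-200,-90,-150,0],[1,-250,-110,-160,0],[1,-290,-130,-160,0],[1,-290,-130,-160,0],[1,-290,-130,-160,0]]]'
python3 - <<'E'
from h import *
import cv2
s=arm.sense();print(s['eef_pos'],s['tcp_rot'],s['joint_positions']);c=arm.get_calibration("wrist");im=arm.snapshot("wrist");cv2.imwrite("pics/w1.png",im[:,:,::-1])
np.save("w1.npy",c,allow_pickle=True);print(c)
E
```

```text
time_s: 1.1
eef_pos: [385.4, 334.3, 397.3]
tcp_rot: [-0.397, -3.116, 0.0]
ft_force: [0.3, 0.7, 0.2]
opening: 92.5
grip_force: 0.0
[385.44156527 334.27775567 397.31551391] [-3.96533611e-01 -3.11571321e+00  4.03084398e-04] [ 6.22998506e-01  1.58013816e-01  1.51244173e+00  3.23048956e-04
  1.47185919e+00 -6.94652987e-01]
{'vertical_fov': 63.643253456208136, 'cx': 321.4575818295831, 'cy': 231.2924899091438, 'R': array([[ 2.50436384e-01,  9.68132967e-01,  4.18265971e-04],
       [ 9.30288724e-01, -2.40766413e-01,  2.76756978e-01],
       [ 2.68038258e-01, -6.89209086e-02, -9.60939853e-01]]), 't': array([-419.8687869 , -354.99694061,  464.38527742])}
```

View pics/w1.png

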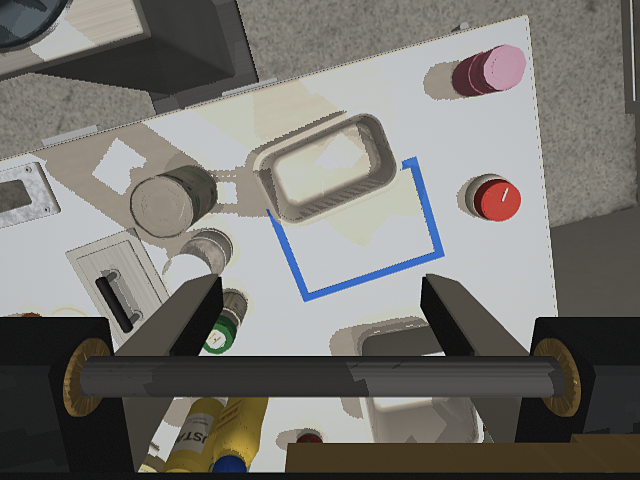

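The wrist view shows the tape corners at (304,301), (444,256) and (416,157). The pan rim is around (255–397, 112–223), and the lid is at (66–170, 228–340). I'll zoom in on the pan for edge picks.

```bash
python3 - <<'E'
import cv2
a=cv2.imread("pics/w1.png")
b=cv2.resize(a[95:245,240:440],(800,600),interpolation=cv2.INTER_CUBIC);cv2.imwrite("pics/w1p.png",b)
E
```

```text
(no output)
```

View pics/w1p.png

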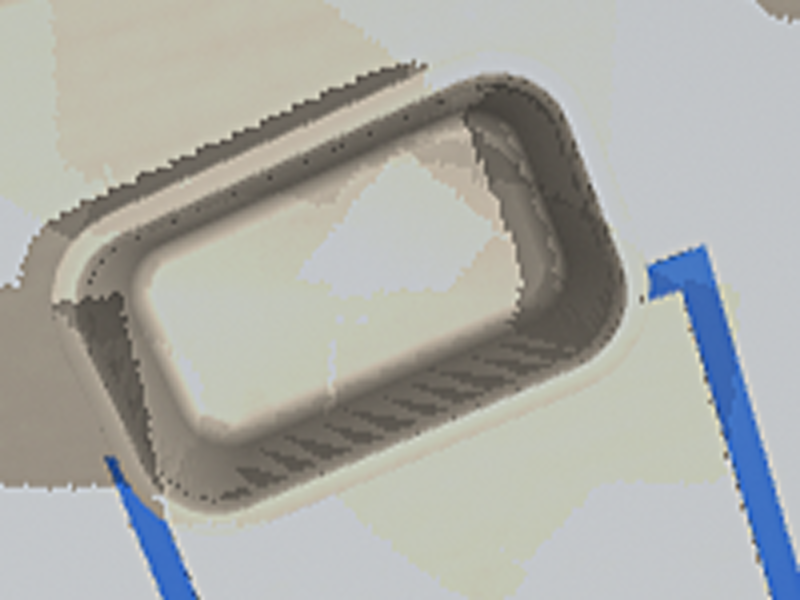

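```bash
cat >> h.py <<'E'
def fit(P,sx,sy,th0):
    "P: dict side-> points; sides x-,x+,y-,y+; box of size sx,sy"
    from scipy.optimize import least_squares
    def r(q):
        o=[];a=np.array([np.cos(q[2]),np.sin(q[2])]);b=np.array([-a[1],a[0]])
        for k,p in P.items():
            d=(p[:,:2]-q[:2])@(a if k[0]=='x' else b);h=(sx if k[0]=='x' else sy)/2
            o+=list(d-(h if k[1]=='+' else -h))
        return np.array(o)
    allp=np.vstack(list(P.values()))[:,:2].mean(0)
    s=least_squares(r,[*allp,th0]);return s.x,s.fun
E
python3 - <<'E'
from h import *
np.set_printoptions(precision=2,suppress=True)
c=np.load("w1.npy",allow_pickle=True).item()
w=lambda p,z:bp("wrist",np.array(p,float),z,c)
cr=lambda p:crop(p,240,95,4)
P={'x-':w(cr([(110,225),(300,142),(420,90)]),64),'x+':w(cr([(250,520),(400,462),(560,395)]),64),
'y-':w(cr([(62,320),(105,420),(145,498)]),64),'y+':w(cr([(585,120),(612,180),(640,262)]),64)}
print("pan",*fit(P,110,177,.12)); 
for k in P:print(k,P[k][:,:2].tolist())
T={'x+':w([(304,301),(444,256)],0),'y+':w([(444,256),cr((705,245)),],0),'y-':w([(304,301),cr((105,457))],0),'x-':w(cr([(650,263),(705,245)]),0)}
print("tape",*fit(T,156,224,.09));
L={'x+':w([(131,228),(171,290)],3),'x-':w([(66,250)],3)}
for k in L:print(k,L[k])
print("handle",w([(96,275),(129,330)],47), w([(99,281),(126,327)],47).mean(0))
E
```

```text
pan [371.63 346.08   0.15] [ 3.73  3.72  3.83 -4.31 -3.26 -3.7   3.19  2.07  3.07 -3.6  -2.13 -2.59]
x- [[329.5310036815155, 279.93959293929464], [320.35507062924245, 342.30391843282916], [314.8109331859829, 380.7517090570768]]
x+ [[430.12342875798254, 296.69868072678474], [423.64350027566627, 347.9675987953259], [415.2808794454324, 401.8147018116518]]
y- [[353.5339713228887, 257.1885618562774], [387.09576238913166, 260.9889579219406], [414.6527412674684, 266.0544488248887]]
y+ [[335.57018561098266, 426.58550776969577], [354.770648314637, 430.89491584125295], [380.9859343182171, 434.2862137791943]]
tape [477.55 363.52   0.09] [-0.34  0.4  -0.47 -0.18  0.99 -0.34 -0.25  0.19]
x+ [[387.83  47.4    3.  ]
 [494.7   68.9    3.  ]]
x- [[395.29 -58.47   3.  ]]
handle [[432.51  -0.47  47.  ]
 [523.76  10.93  47.  ]] [480.01   4.26  47.  ]
```

Tape: (477.6, 363.5), yaw 0.09. Pan: (371.6, 346.1), yaw 0.15. I'll move behind the pan with the fingers spread along its long side, then push.

```bash
python3 -m inch '[[[0.8,40,-10,0,-0.12],[0.8,80,-20,20,-0.25],[0.8,101,-22,60,-0.343],[0.8,101,-22,120,-0.343],[0.8,101,-22,180,-0.343],[0.8,101,-22,240,-0.343],[0.8,101,-22,290,-0.343],[0.8,101,-22,325,-0.343],[0.8,101,-22,337,-0.343],[0.8,101,-22,337,-0.343],[0.8,101,-22,337,-0.343]]]'
```

```text
time_s: 2.52
eef_pos: [282.9, 338.8, 61.9]
tcp_rot: [-0.142, 3.137, 0.002]
ft_force: [-0.2, -0.5, -0.4]
opening: 74.5
grip_force: 0.0
```

```bash
python3 -m inch '[[[0.8,-10,0,0,0],[0.8,-18,0,0,0],[0.8,-22,0,0,0],[0.8,-26,0,0,0],[0.8,-31,0.5,0,0],[0.8,-36,1,0,0],[0.8,-42,1.4,0,0],[0.8,-48,1.8,0,0],[0.8,-54,2.2,0,0],[0.8,-60,2.6,0,0],[0.8,-66,3,0,0],[0.8,-72,3.4,0,0],[0.8,-78,3.8,0,0],[0.8,-84,4.2,0,0],[0.8,-90,4.6,0,0],[0.8,-95,5,0,0],[0.8,-100,5.3,0,0],[0.8,-103,5.5,0,0],[0.8,-105,5.6,0,0],[0.8,-105,5.6,0,0]]]'
python3 -m inch '[[[0.8,-5,0.4,0,0],[0.8,-10,0.7,0,0],[0.8,-14,1,0,0],[0.8,-17,1.2,0,0],[0.8,-19,1.4,0,0],[0.8,-20,1.5,0,0],[0.8,-20,1.5,0,0],[0.8,-20,1.5,0,0]]]'
python3 - <<'E'
from h import *
import cv2
s=arm.sense();print(s['eef_pos']);a=arm.snapshot("side");a=a[180:360,230:430,::-1];b=arm.snapshot("scene")[180:360,230:430,::-1]
cv2.imwrite("pics/s2.png",cv2.resize(a,(660,594),interpolation=cv2.INTER_CUBIC))
E
```

```text
time_s: 5.03
eef_pos: [386.7, 353.2, 60.6]
tcp_rot: [-0.142, 3.138, 0.0]
ft_force: [-0.5, 0.2, -1.1]
opening: 74.5
grip_force: 0.5
time_s: 6.02
eef_pos: [406.4, 356.4, 60.6]
tcp_rot: [-0.142, 3.138, 0.0]
ft_force: [-0.3, -0.8, 0.2]
opening: 74.4
grip_force: 0.5
[406.39801602 356.42040248  60.61887702]
```

View pics/s2.png

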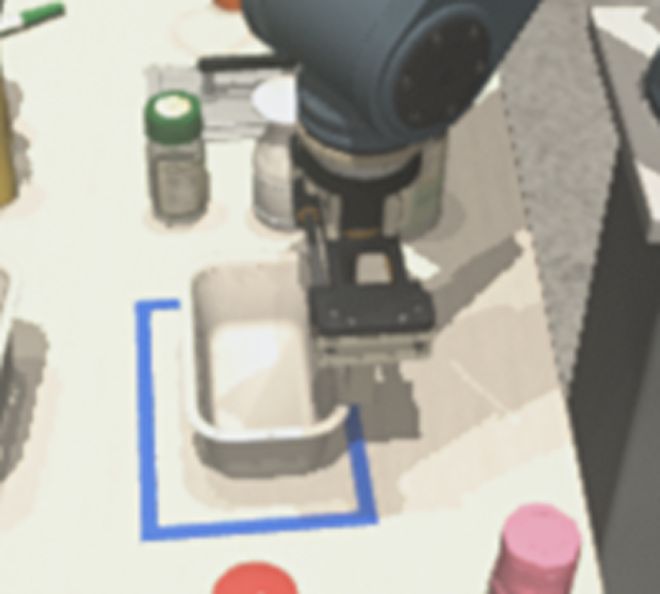

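The pan is straight and about 9 mm short, as planned. I'll finish the push, back off, rise and check with the wrist camera.

```bash
python3 -m inch '[[[0.8,-3,0.2,0,0],[0.8,-6,0.4,0,0],[0.8,-8,0.6,0,0],[0.8,-9,0.7,0,0],[0.8,-9,0.7,0,0],[0.8,-9,0.7,0,0],[0.8,0,0.7,0,0],[0.8,15,0,0,0],[0.8,25,0,-30,0],[0.8,25,0,-90,0],[0.8,25,0,-150,0],[0.8,25,0,-210,0],[0.8,10,0,-270,0],[0.8,0,0,-320,0],[0.8,0,0,-340,0],[0.8,0,0,-340,0],[0.8,0,0,-340,0]]]'
python3 - <<'E'
from h import *
import cv2
s=arm.sense();print(s['eef_pos'],s['tcp_rot'],s['joint_positions']);c=arm.get_calibration("wrist");im=arm.snapshot("wrist");cv2.imwrite("pics/w2.png",im[:,:,::-1])
np.save("w2.npy",c,allow_pickle=True)
E
```

```text
time_s: 8.25
eef_pos: [405.6, 356.2, 399.2]
tcp_rot: [0.142, -3.137, 0.002]
ft_force: [-0.3, 0.9, 0.2]
opening: 74.3
grip_force: 0.0
[405.64219158 356.22069497 399.21385998] [ 1.42004914e-01 -3.13679087e+00  1.65988273e-03] [ 6.34376070e-01  2.17997500e-01  1.43543123e+00  3.71951125e-06
  1.49007222e+00 -1.02690031e+00]
```

View pics/w2.png

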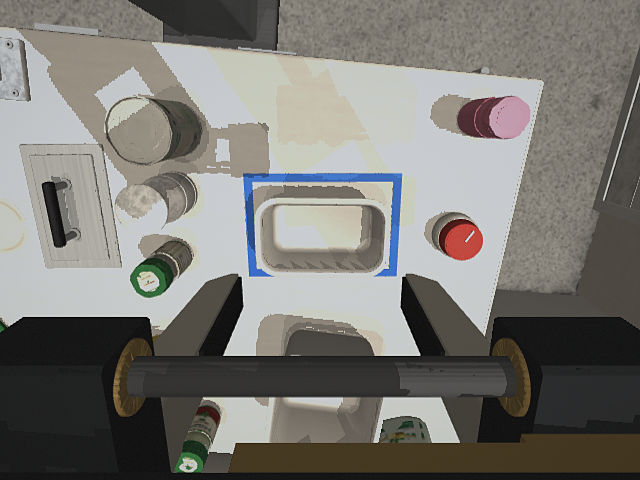

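Tape corners are at (244,175), (401,174) and (397,277). The pan stands inside at (254–386, 195–276), and the lid is at (22–120, 145–268). I'll zoom in on pan and lid together.

```bash
python3 - <<'E'
import cv2,numpy as np
a=cv2.imread("pics/w2.png")
r=lambda x0,y0,w,h:cv2.resize(a[y0:y0+h,x0:x0+w],(0,0),fx=2.75,fy=2.75,interpolation=cv2.INTER_CUBIC)
cv2.imwrite("pics/w2z.png",np.hstack([r(236,150,172,140),r(16,136,116,140)]));print(r(236,150,172,140).shape)
E
```

```text
(385, 473, 3)
```

View pics/w2z.png

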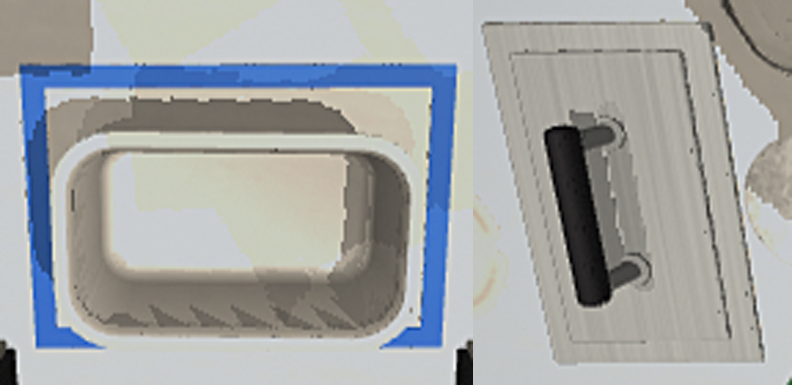

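```bash
python3 - <<'E'
from h import *
np.set_printoptions(precision=3,suppress=True)
c=np.load("w2.npy",allow_pickle=True).item()
A=lambda p,z:bp("wrist",crop(p,236,150,2.75),z,c)
B=lambda p,z:bp("wrist",crop(np.array(p)-[473,0],16,136,2.75),z,c)
T={'x-':A([(20,65),(457,65)],0),'x+':A([(36,347),(442,347)],0),'y-':A([(20,65),(36,347)],0),'y+':A([(457,65),(442,347)],0)}
print("tape",*fit(T,156,224,.09))
P={'x-':A([(120,132),(350,131)],64),'x+':A([(120,347),(350,347)],64),'y-':A([(54,200),(66,290)],64),'y+':A([(424,200),(414,290)],64)}
print("pan",*fit(P,110,177,.09))
L={'x-':B([(483,23),(710,25)],3),'x+':B([(555,363),(764,362)],3),'y-':B([(483,23),(555,363)],3),'y+':B([(710,25),(764,362)],3)}
print("lid(long axis as x)",*fit(L,182,114,.1))
h=B([(562,127),(594,305)],45);print("handle",h,h.mean(0))
E
```

```text
tape [478.16  363.855   0.091] [ 0.126  0.302 -0.31  -0.118 -0.148 -0.138 -0.116  0.403]
pan [475.883 363.816   0.094] [ 1.667  1.528 -1.774 -1.421  1.538  5.058 -1.919 -4.678]
lid(long axis as x) [483.349   3.366   0.093] [-0.015  1.233 -0.458 -0.76   0.261  0.005 -0.557  0.292]
handle [[438.123   1.367  45.   ]
 [526.547   7.958  45.   ]] [482.335   4.662  45.   ]
```

```bash
python3 - <<'E'
from h import *
import cv2
np.set_printoptions(precision=1,suppress=True)
def tri(a,b):
    Ps=[];us=[]
    for n,u in(("scene",a),("side",b)):
        c=arm.get_calibration(n);f=240/np.tan(np.radians(c["vertical_fov"]/2));K=np.array([[f,0,c["cx"]],[0,f,c["cy"]],[0,0,1]])
        Ps.append(K@np.c_[np.array(c["R"]),c["t"]]);us.append(np.array(u,float))
    X=cv2.triangulatePoints(Ps[0],Ps[1],us[0],us[1]).ravel();return X[:3]/X[3]
print("tip",tri((404,258),(330,103)))
print("head",tri((340,225),(377,62)))
print("arm top",tri((365,222),(357,60)))
print("arm top",tri((368,268),(354,104)))
print("base",bp("scene",[(312,362),(328,408),(371,392),(355,352)],0)[:,:2], bp("side",[(351,194),(376,199)],0)[:,:2])
w=np.load("w1.npy",allow_pickle=True).item()
print("base wrist",bp("wrist",[(58,208),(40,163)],0,w)[:,:2])
E
```

```text
tip [ 416.4 -107.4  282.3]
head [299.8 -97.1 396.1]
arm top [ 342.2 -106.8  394.2]
arm top [351.2 -99.3 283.2]
base [[ 274.5  -30.5]
 [ 252.9 -137.8]
 [ 340.9 -146.1]
 [ 361.6  -50.1]] [[341.  -79.3]
 [266.  -53.1]]
base wrist [[334.  -44.6]
 [268.6 -41.1]]
```

```bash
python3 - <<'E'
from h import *
np.set_printoptions(precision=0,suppress=True)
def pr(n,X):
    c=arm.get_calibration(n);f=240/np.tan(np.radians(c["vertical_fov"]/2));p=np.array(c["R"])@X+c["t"];return p[:2]/p[2]*f+[c["cx"],c["cy"]]
q1=1.233;d=np.array([np.cos(q1),np.sin(q1),0]);l=np.array([-d[1],d[0],0]);z=np.array([0,0,1])
for h in(150,200):
  print("h",h,"shoulder0",pr("scene",h*z))
  for e in(-50,0,47,100,150,200):
    S=e*l+h*z;E=S+162*d+441*z;W=e*l+548*d+(237+24+h)*z
    print(e,[pr(n,X) for n in("scene","side") for X in(S,E,W)])
E
```

```text
h 150 shoulder0 [158. 359.]
-50 [array([187., 355.]), array([138.,  73.]), array([171.,  68.]), array([461., 163.]), array([505.,  -2.]), array([466., 187.])]
0 [array([158., 359.]), array([102.,  77.]), array([146.,  70.]), array([480., 166.]), array([534.,   1.]), array([501., 194.])]
47 [array([130., 362.]), array([68., 79.]), array([123.,  72.]), array([497., 169.]), array([561.,   3.]), array([535., 200.])]
100 [array([ 98., 366.]), array([30., 83.]), array([97., 74.]), array([518., 172.]), array([593.,   6.]), array([575., 207.])]
150 [array([ 67., 370.]), array([-7., 86.]), array([72., 77.]), array([538., 176.]), array([625.,   8.]), array([614., 214.])]
200 [array([ 37., 374.]), array([-45.,  89.]), array([47., 79.]), array([558., 179.]), array([657.,  11.]), array([654., 222.])]
h 200 shoulder0 [152. 340.]
-50 [array([182., 336.]), array([130.,  40.]), array([166.,  45.]), array([465., 147.]), array([513., -33.]), array([475., 158.])]
0 [array([152., 340.]), array([93., 43.]), array([141.,  47.]), array([484., 150.]), array([543., -31.]), array([511., 164.])]
47 [array([123., 344.]), array([57., 46.]), array([117.,  49.]), array([503., 153.]), array([572., -29.]), array([547., 170.])]
100 [array([ 90., 348.]), array([17., 49.]), array([91., 52.]), array([524., 156.]), array([606., -27.]), array([589., 177.])]
150 [array([ 58., 352.]), array([-21.,  52.]), array([65., 54.]), array([544., 159.]), array([638., -25.]), array([631., 184.])]
200 [array([ 26., 356.]), array([-60.,  55.]), array([39., 56.]), array([565., 163.]), array([672., -22.]), array([674., 191.])]
```

The arm's links sit to the left of the TCP line, so the stand at y < -60 is clear. Moving over the row to above the lid handle.

```bash
python3 -m inch '[[[0.8,-5,-50,0,0],[0.8,-15,-105,0,0],[0.8,-20,-160,0,0],[0.8,-28,-215,10,0],[0.8,-35,-270,30,0],[0.8,-40,-320,60,0],[0.8,-45.4,-357.8,100,0],[0.8,-45.4,-357.8,155,0],[0.8,-45.4,-357.8,205,0],[0.8,-45.4,-357.8,235,0],[0.8,-45.4,-357.8,245,0],[0.8,-45.4,-357.8,245,0]]]'
python3 - <<'E'
from h import *
import cv2
s=arm.sense();print(s['eef_pos'],s['tcp_rot'],s['joint_positions']);c=arm.get_calibration("wrist");im=arm.snapshot("wrist");cv2.imwrite("pics/w3.png",im[:,:,::-1])
np.save("w3.npy",c,allow_pickle=True)
E
```

```text
time_s: 9.8
eef_pos: [483.6, 4.2, 155.5]
tcp_rot: [0.142, -3.138, -0.0]
ft_force: [-0.2, 0.3, 0.2]
opening: 73.9
grip_force: 0.0
[483.61190497   4.21732181 155.52915125] [ 1.41704075e-01 -3.13754859e+00 -1.62074224e-04] [-8.75711769e-02  3.42369029e-01  1.89799581e+00 -1.22397005e-05
  9.02079770e-01 -1.74862646e+00]
```

```bash
python3 -m inch '[[[0.8,0,0,45,0],[0.8,0,0,80,0],[0.8,0,0,100,0],[0.8,0,0,110,0],[0.8,0,0,111,0],[0.8,0,0,111,0],[0,0,0,111,0],[0,0,0,111,0],[0,0,0,111,0],[0,0,0,111,0],[0,0,0,111,0],[0,0,0,111,0]]]' 30
python3 -c "
from cell import arm
s=arm.sense();print(s['grip_force'],s['opening'],s['ft_force'],s['eef_pos'])"
```

```text
time_s: 11.35
eef_pos: [483.8, 4.1, 44.6]
tcp_rot: [0.142, -3.138, 0.0]
ft_force: [-0.1, -0.4, -0.5]
opening: 19.2
grip_force: 0.0
0.0 19.213690536681348 [-0.1086723  -0.36821308 -0.51888696] [483.7904237    4.12275811  44.62294836]
```

```bash
python3 -m inch '[[[0,0,0,0,0],[0,0,0,0,0],[0,0,0,0,0],[0,0,0,0,0],[0,0,0,-5,0],[0,0,0,-15,0],[0,0,0,-30,0],[0,0,0,-30,0]]]' 40
```

```text
time_s: 12.35
eef_pos: [484.6, 4.1, 76.1]
tcp_rot: [-0.142, 3.136, -0.001]
ft_force: [0.1, -1.1, -2.4]
opening: 11.9
grip_force: 40.0
```

The lid is gripped (11.9 mm, 40 N). I'll lift it, turn it and carry it over the row.

```bash
python3 -m inch '[[[0,0,0,-30,0],[0,0,0,-75,0],[0,0,0,-120,0],[0,0,0,-160,0],[0,0,0,-185,0.05],[0,0,0,-195,0.15],[0,0,5,-200,0.3],[0,0,15,-200,0.47],[0,0,25,-200,0.64],[0,0,40,-200,0.81],[0,-2,55,-200,0.98],[0,-4,75,-200,1.15],[0,-6,100,-200,1.3],[0,-8,130,-200,1.45],[0,-10,165,-200,1.54],[0,-14,205,-200,1.568],[0,-17,250,-200,1.568],[0,-20,290,-200,1.568],[0,-22,325,-200,1.568],[0,-23,345,-200,1.568]]]'
python3 -m inch '[[[0,0,0,0,0],[0,0,0,0,0],[0,0,0,0,0]]]'
```

```text
time_s: 14.85
eef_pos: [475.2, 351.1, 274.2]
tcp_rot: [-2.114, -2.323, 0.001]
ft_force: [0.5, 0.2, -3.4]
opening: 11.5
grip_force: 40.0
time_s: 15.22
eef_pos: [475.9, 348.9, 274.8]
tcp_rot: [2.117, 2.321, -0.0]
ft_force: [0.3, -0.6, -3.2]
opening: 11.6
grip_force: 40.0
```

```bash
python3 -m inch '[[[0,8,1,20,0],[0,14.8,1.4,50,0],[0,14.8,1.4,80,0],[0,14.8,1.4,105,0],[0,14.8,1.4,122,0],[0,14.8,1.4,132,0],[0,14.8,1.4,137,0],[0,14.8,1.4,137,0],[0,14.8,1.4,137,0],[0,14.8,1.4,137,0]]]'
python3 - <<'E'
from h import *
import cv2
s=arm.sense();print(s['eef_pos'],s['tcp_rot'],s['ft_force'])
a=arm.snapshot("side")[200:350,240:400,::-1];b=arm.snapshot("scene")[170:320,225:385,::-1];w=arm.snapshot("wrist")[:,:,::-1]
r=lambda a:cv2.resize(a,(400,375),interpolation=cv2.INTER_CUBIC)
cv2.imwrite("pics/f.png",np.vstack([np.hstack([r(a),r(b)]),np.hstack([cv2.resize(w,(300,225)),np.zeros((225,500,3),np.uint8)])]))
E
```

```text
time_s: 16.48
eef_pos: [475.9, 364.8, 138.2]
tcp_rot: [2.116, 2.322, 0.001]
ft_force: [0.5, -0.1, -3.5]
opening: 11.6
grip_force: 40.0
[475.86010341 364.81585857 138.17286908] [2.11562980e+00 2.32212389e+00 1.37073773e-03] [ 0.52726351 -0.0759098  -3.47952233]
```

View pics/f.png

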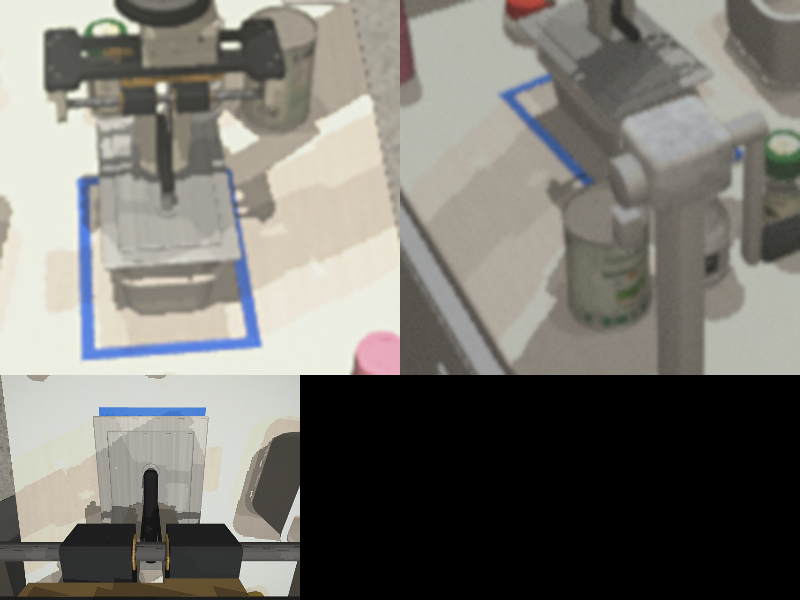

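The lid is level above the pan inside the tape, with its near edge at (108,268)–(242,262) in the side crop. I'll check it numerically.

```bash
python3 - <<'E'
from h import *
np.set_printoptions(precision=1,suppress=True)
print(bp("side",crop([(106,268),(243,263)],240,200,2.5),95)[:,:2])
c,s=np.cos(.094),np.sin(.094)
print([np.array([475.9,363.8])+[c*a-s*91,s*a+c*91] for a in(57,-57)])
print(bp("wrist",[(200,90),(446,90)],95)[:,:2])
E
```

```text
[[521.2 462.7]
 [409.9 457.1]]
[array([524.1, 459.7]), array([410.6, 449. ])]
[[411.6 449.1]
 [525.  459.7]]
```

The wrist view matches the target corners to about 1 mm. I'll lower the last 13 mm and hand in.

```bash
python3 -m inch '[[[0,-0.5,0,4,0],[0,-0.8,0,8,0],[0,-0.8,0,11,0],[0,-0.8,0,13,0],[0,-0.8,0,13,0],[0,-0.8,0,13,0],[0,-0.8,0,13,0],[0,-0.8,0,13,0],[0,-0.8,0,13,0]]]' && python3 -c "
from cell import arm
s=arm.sense();print(s['eef_pos'],s['ft_force'],s['grip_force'])
assert s['eef_pos'][2]>121 and s['grip_force']>20
print(arm.job_done())"
```

```text
time_s: 17.75
eef_pos: [475.7, 363.9, 124.7]
tcp_rot: [2.116, 2.322, 0.0]
ft_force: [1.2, 0.5, -2.7]
opening: 11.6
grip_force: 40.0
[475.74098571 363.87254449 124.67236478] [ 1.18327773  0.48437241 -2.73857018] 39.99606013298035
the job is handed in; nothing more can be done
None
```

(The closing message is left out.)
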